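Slide a dish tray past its spring stop

TASK

The wooden tray with the dark dish waits in its slide, held back by two red spring pins. With the fingertips, press down the brass tongue behind the tray and keep it held down while you push the tray along the slide and over the sunken pins to the blue end stop; then take the hand away so that the pins spring up behind the tray. Do not pick up or tip the tray or its dish, and leave the tea tin, the cup and the spare dish where they are.

Things in the scene. Friction and masses are not known exactly. Their poses are not given: they have to be found in the camera images.
- slide: Fixed aluminium tray slide, 180 mm wide (x), 375 mm long (y). Origin on the table, on its centre line; the tray travels along its +y. White runners carry the tray at z = 34 mm; their inner sides are at x = +-52 mm, those of the guides (46 mm high) at +-72 mm. Face of the blue end stop (60 mm high) at y = +224 mm; the start end (y = -132 mm) is open.
- stop (a joint): How far the spring stop is pressed, m: 0 up, 0.014 fully down at its limit. One stiff piece that moves straight down, always level: brass tongue, brass cross bar, two red pins. About 2 N starts it, 6.5 N brings it fully down; it springs back when let go. The tray passes over the pins only when it is pressed more than 10 mm.
- tongue (a point): Point on top of the brass tongue, at x = 0, y = -75 mm of the slide; moves with the stop: 30 mm above the table when up, 16 mm when fully down. The tongue is a flat strip 56 mm wide, from y = -125 to +110 mm of the slide, between the runners and passing below the tray; it can be pressed anywhere along it, and a fingertip can slide along it.
- pins (a point): Fixed point midway between the two red pins, level with the tray's underside (x = 0, y = +90, z = 34 mm of the slide). Pins 12 mm thick, centred at x = -40 and +40 mm, so that 68 mm are free between them for a finger to pass along the tongue. Up, their tops stand 10 mm above this point; fully down, 4 mm below it.
- tray: Loose open wooden tray on the runners, 140 mm wide (x), 120 mm long (y, along the slide), 22 mm high, walls and floor 6 mm, about 0.45 kg. Origin at the centre of its underside; axes as the slide's. Against the end stop its origin is at y = +164 mm of the slide; the pins can rise behind it once it is beyond y = +156 mm.
- tray_rear (a point): Centre of the outer rear face of the tray (its -y side, 60 mm from its origin), 11 mm above its underside: the face to push on. The tongue lies open behind it.
- dish: Loose dark lacquer dish in the tray, 96 mm across, 18 mm high. Origin at the centre of its underside. It rides along with the tray.
- tea_tin: Bystander: green tin, 60 mm across, 80 mm high, standing on the table. Origin at the centre of its underside.
- cup: Bystander: white cup, 68 mm across, 65 mm high. Origin at the centre of its underside.
- spare_dish: Bystander: dark lacquer dish on the table, 84 mm across, 18 mm high. Origin at the centre of its underside.
There are look-alikes about, which are no part of the job. What is meant by the tray is not orange or pink, and is the larger of those in its own colour.

How it is judged:
By the outcome, as a careful person would: the job done as asked, in the order asked, and still so for the second after the job is handed in, with the robot touching nothing.
It also fails if it takes over 42 s, if anything falls off the work surface, if the arm or the gripper's body presses on something with over 40 N, if the wrist force passes 120 N, or if a joint passes its speed limit or range.

ROBOT

A 6-joint arm with a two-finger parallel gripper is mounted at the origin on the work surface. World frame = base frame: x ahead of the robot, y to its left, z up, the work surface at z = 0. Lengths are in m, angles in rad, forces in N, time in s.
With the tool pointing down it reaches from about 0.35 to 0.725 m from the base axis. Payload 4.3 kg.
Tool frame: the origin (TCP) lies midway between the tips of the shut fingers; the grasp point (between the pads) lies 19 mm behind it; z points along the fingers, y is the direction in which the jaws open and shut (so a half turn about z gives the same grasp; the last joint's range is limited). The gripper opens to 85 mm and grips with 20 to 120 N. Pads are 22 mm wide; open, the fingers measure 114 mm over their backs; the gripper's body (76 mm by 85 mm) begins 54 mm behind the grasp point. The pads swing forward as they close: fully open they stand 13 mm farther back than shut.
Start: joints at [-1.384, 0.377, 0.081, 1.274, 0, 1.46], TCP at [0.168, -0.55, 0.231] pointing down, gripper open.
Joint ranges: [-2.72, 2.72], [-0.84, 1.66], [-1.02, 1.22], [-1.77, 2.12], [-1.37, 1.28], [-3.14, 3.14]. Speed limits (rad/s): [2.57, 2.57, 3.14, 3.14, 3.14, 3.14].

INTERFACE

Orientations are given as a rotation vector (axis times angle).
In Python, from workcell import ctrl gives the robot as it stands.
- The arm moves only by the tool arm_command, never from a script. Its argument "rows" is text: rows parted by semicolons, each of 5 numbers parted by spaces: the shift along the world's x, y, z scaled (see below), then the turn about the world's z scaled (see below), then the opening, from -1 (shut) to 1 (fully open), so that 0 is half open. In form: x y z roll hand; .... A call has 1 to 20 rows; each row shifts and turns the commanded pose from where the row before left it; what a row does not reach is not made up. The controller multiplies each number of a shift by 0.2 m and each number of a turn by 120 degrees. A row lasts 1/10 s, in which the tool goes at most 50 mm and 8.59 degrees, less where a joint would pass 70% of its speed; a pose out of reach is approached as far as the arm can. A call with a number of a shift or a turn outside -1 to 1 is refused whole. A call with a gripper value outside its range is refused whole. The fingers move at their own pace and stop on an object; "newtons" is the grip in N (left out, the last holds). Time passes only in rows, so rows that do not move let the fingers close. It gives the time, the measured TCP pose, the force and the opening at its end, in the units of the state.
- ctrl.get_state(): the state, without advancing time (a new reading comes with each control period).
- ctrl.read_camera(name): name is "side" or "top" or "wrist"; returns the picture (420x560x3 uint8, red, green, blue); there is no depth.
- ctrl.camera_params(name): a dict with "K" (3x3 intrinsics, pixels), "position" and "orientation" of the camera in the world. Camera axes: x right, y down, z forward; pixel columns grow to the right and rows downward; lengths in m; the calibration is good to about 2 mm. A picture is of the moment at which its call begins: read the wrist's pose just before it. camera_params takes no time and is no camera call; for the wrist camera it gives the pose at the moment of the call.
- ctrl.hand_in(): hands the job in, once; it reports no verdict.
Trained networks look in the newest picture that a camera, given by its name, has taken for a name from the list of things; names that differ only in an ending like _2 or _b are one class to them, and where a whole thing is asked for, a point or a joint stands for the part that bears it (a point fixed in the world has none). Each returns a list of dicts, best first, with "conf" (0 to 1); they miss things now and then, are a little off and sometimes report something else, mostly with a low value. They report only what shows in the picture. A call takes as long as a camera call. They do not tell look-alikes from the thing itself.
- ctrl.look_for(query, camera): "centre" ([column, row] as shares, 0 to 1, of the picture: columns of its width, rows of its height, amid what is visible of it).
The state is a dict: "time": time; "joint_positions": joint angles; "dq": joint speeds; "tau": joint torques, N m; "ee_pos": TCP position; "ee_rot": TCP orientation; "ft_force": force on the tool from outside, world axes, zero at the start; "torque": the same for the moment, N m; "opening": finger opening in m.
Only numpy, scipy, OpenCV 4.12 (cv2) and the standard library are available. Lean on these libraries where they do the work, as an engineer would, in place of code of your own. Each camera call takes 0.05 s, during which the arm holds its last target. There are 200 camera calls.

## Working session

There is one attempt and no reset: what is moved stays moved. The work goes in short steps, Python scripts to look and compute and a tool call to move; the robot and the scene stay as the last step left them, time stands still between calls to the robot, and variables do not carry over. Pictures are saved under pics/ and viewed, about 8 in all and at most 12, crops included, and the job is handed in when it is done.

Besides the shell and the picture viewer there is one more tool, called after ">>>" by a JSON object that holds its "name" and its "arguments", one argument or row to a line. arm_command: Moves the arm, as the interface text tells. Shifts and turns lie within -1 to 1; 1 stands for 0.2 m of shift or 120 degrees of turn. Its arguments: {"type":"object","properties":{"rows":{"type":"string"},"newtons":{"type":"number"}},"required":["rows"]}

```bash
ls; mkdir -p pics
cat > h.py <<'E'
import numpy as np,cv2
from scipy.spatial.transform import Rotation as R
from workcell import ctrl
def cam(n):
    p=ctrl.camera_params(n);o=np.array(p["orientation"],float)
    M=o if o.shape==(3,3) else (R.from_rotvec(o).as_matrix() if o.size==3 else R.from_quat(o).as_matrix())
    return np.array(p["K"]),np.array(p["position"]),M
def ray(n,uv,z):
    K,t,M=cam(n);d=M@np.linalg.solve(K,[uv[0],uv[1],1.]);return t+d*(z-t[2])/d[2]
def proj(n,P):
    K,t,M=cam(n);c=(np.atleast_2d(P)-t)@M;q=c@K.T;return q[:,:2]/q[:,2:]
def shot(n,f=None):
    im=ctrl.read_camera(n)[:,:,::-1].copy()
    if f: cv2.imwrite("pics/"+f,im)
    return im
E
python3 - <<'E'
from h import *
for n in("top","side"):
    print(n,ctrl.camera_params(n))
    shot(n,n+"1.png")
    for q in("tray","dish","slide","tongue","tea_tin","cup","spare_dish"):
        print(q,[(np.round(np.array(d["centre"])*[560,420]).tolist(),round(d["conf"],2)) for d in ctrl.look_for(q,n)])
print(ctrl.get_state())
E
```

```text
pics
top {'K': array([[397.82295096,   0.        , 280.65558878],
       [  0.        , 397.82295096, 209.05713683],
       [  0.        ,   0.        ,   1.        ]]), 'position': array([ 0.47003565, -0.06851092,  0.91407911]), 'orientation': array([-2.17036106,  2.15004485, -0.1130287 ])}
tray [([403.0, 221.0], 0.86), ([377.0, 115.0], 0.86), ([284.0, 210.0], 0.7), ([300.0, 310.0], 0.59)]
dish []
slide [([230.0, 202.0], 0.72), ([295.0, 208.0], 0.26)]
tongue [([250.0, 195.0], 0.73)]
tea_tin [([296.0, 120.0], 0.92)]
cup [([222.0, 276.0], 0.86)]
spare_dish [([228.0, 130.0], 0.76)]
side {'K': array([[526.40160155,   0.        , 278.11403035],
       [  0.        , 526.40160155, 200.40918194],
       [  0.        ,   0.        ,   1.        ]]), 'position': array([0.5051882 , 0.82155035, 0.65235284]), 'orientation': array([-0.09115279,  2.7046415 , -1.47976459])}
tray [([396.0, 221.0], 0.95), ([307.0, 167.0], 0.88), ([275.0, 227.0], 0.63), ([277.0, 252.0], 0.63), ([206.0, 179.0], 0.6)]
dish [([271.0, 214.0], 0.92)]
slide [([278.0, 279.0], 0.81)]
tongue [([273.0, 249.0], 0.69)]
tea_tin [([192.0, 206.0], 0.77), ([274.0, 226.0], 0.48)]
cup [([371.0, 262.0], 0.78)]
spare_dish [([184.0, 267.0], 0.65)]
{'time': 0.8, 'joint_positions': array([-1.38428423e+00,  3.77276241e-01,  8.10677839e-02,  1.27443356e+00,
       -1.43187721e-06,  1.46049099e+00]), 'dq': array([-1.44246378e-03,  6.81089931e-05,  2.29309140e-04,  7.57954128e-04,
        5.38431289e-04, -3.57990803e-04]), 'tau': array([ 1.55102360e-03, -4.63460648e+01,  2.70140451e+01, -1.13290350e-04,
        6.44086845e-05, -6.70831028e-06]), 'ee_pos': array([ 0.16818774, -0.54991026,  0.23136925]), 'ee_rot': array([3.10690653e+00, 4.64507314e-01, 6.98593966e-06]), 'ft_force': array([-0.13553597,  0.2965766 , -0.07901493]), 'torque': array([ 0.03088233, -0.04316865, -0.01741694]), 'opening': 0.08556678333582633}
```

View pics/top1.png

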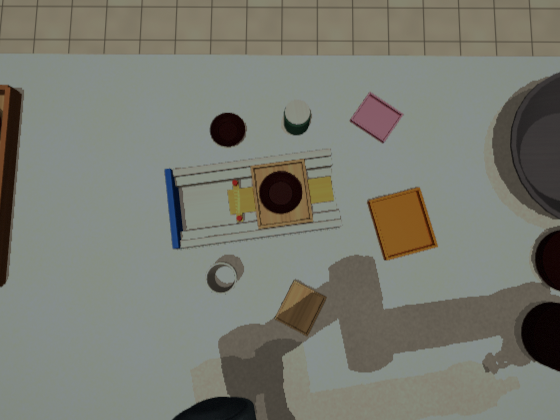

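View pics/side1.png

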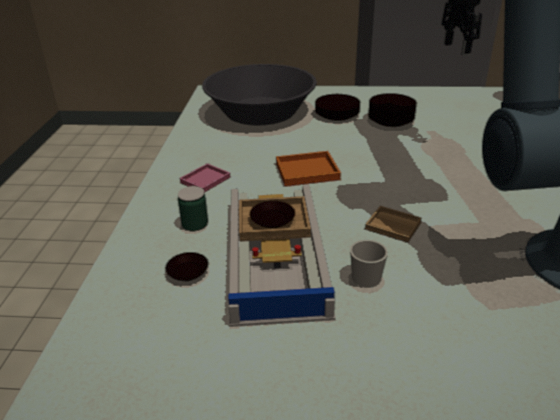

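Top view: the tray with the dish is in the slide at (281,194). The blue stop is at (173,208), the pins at (236,184) and (240,218), and the open tongue at (320,190). Candidates for the tray:
- wooden tray at (281,194): chosen
- orange at (403,221)
- pink at (377,115)
- small brown at (300,308)

I'll check the choice with a close crop.

Run:
```python
from h import *
im=cv2.imread("pics/top1.png")
cv2.imwrite("pics/crop.png",cv2.resize(im[145:255,160:350],None,fx=4,fy=4,interpolation=cv2.INTER_CUBIC))
hsv=cv2.cvtColor(im,cv2.COLOR_BGR2HSV)
def blob(lo,hi,box=(160,145,350,255)):
    m=cv2.inRange(hsv,lo,hi);k=np.zeros_like(m);x,y,X,Y=box;k[y:Y,x:X]=m[y:Y,x:X]
    return k
b=blob((105,120,60),(130,255,255));pts=cv2.findNonZero(b);print("blue",cv2.minAreaRect(pts))
r=blob((0,170,110),(6,255,255),(228,175,250,230))
n,_,st,c=cv2.connectedComponentsWithStats(r);print("red",st[1:,4],c[1:])
y=blob((22,120,100),(32,255,255));n,_,st,c=cv2.connectedComponentsWithStats(y)
print("yel",[(s.tolist(),q.round(1).tolist()) for s,q in zip(st[1:],c[1:]) if s[4]>30])
for i in c[1:]:
    pass
for s,q in zip(st[1:],c[1:]):
    if s[4]>30: print(ray("top",q,.03))
print("stop",ray("top",(173,208),.06),"pins",ray("top",(235.7,184),.044),ray("top",(240,218),.044),"tray",ray("top",(281,194),.056))
```

```text
blue ((171.31781005859375, 208.01918029785156), (78.93233489990234, 5.967033386230469), 83.9909896850586)
red [18 17] [[234.33333333 182.        ]
 [238.76470588 217.70588235]]
yel [([308, 177, 26, 27, 543], [320.3, 189.4]), ([228, 185, 28, 30, 583], [241.2, 199.9])]
[ 0.61475582 -0.15000305  0.03      ]
[0.58931431 0.02734624 0.03      ]
stop [0.56628289 0.17147575 0.06      ] pins [0.62291661 0.03876434 0.044     ] [0.54730455 0.02761117 0.044     ] tray [ 0.59956533 -0.06203657  0.056     ]
```

View pics/crop.png

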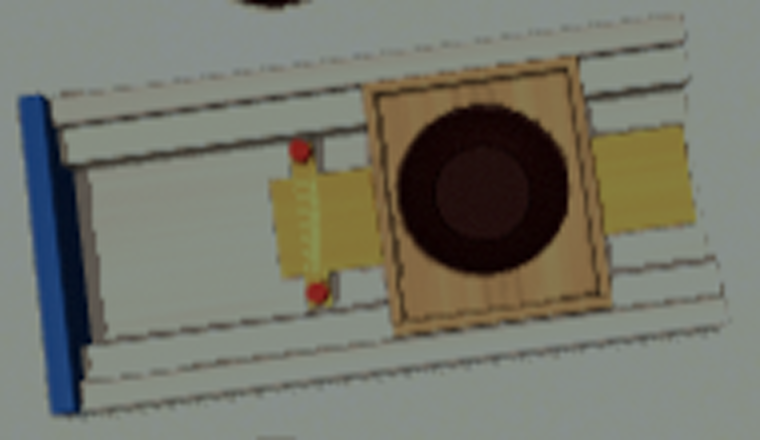

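The crop confirms it: wooden tray holding the dark dish, with the pins at crop (301,150) and (318,292) and the tongue's rear end at (683,126)–(695,223). Next I fit the slide pose.

Run:
```python
from h import *
from scipy.optimize import least_squares
D=[((301,150),(40,90,44)),((318,292),(-40,90,44)),((683,126),(28,-125,30)),((695,223),(-28,-125,30)),((270,181),(28,110,30)),((283,278),(-28,110,30)),
((684,16),(90,-132,46)),((727,327),(-90,-132,46)),((45,95),(90,224,60)),((80,412),(-90,224,60))]
T=[((362,87),(70,60)),((578,57),(70,-60)),((610,305),(-70,-60)),((396,335),(-70,60))]
px=lambda a:(np.array(a,float)+.5)/4-.5+[160,145]
uv=np.array([px(a) for a,_ in D]+[px(a) for a,_ in T])
def W(p,full=False):
    L=np.array([b for _,b in D]+[(b[0],b[1]+p[3]*1e3,56) for _,b in T],float)/1e3
    c,s=np.cos(p[2]),np.sin(p[2])
    return L@np.array([[c,-s,0],[s,c,0],[0,0,1]]).T+[p[0],p[1],0]
f=lambda p:(proj("top",W(p))-uv).ravel()
r=least_squares(f,[.6,-.05,-.1,0],loss="soft_l1",x_scale=.01)
print(r.x,"yaw deg",np.degrees(r.x[2]));print(f(r.x).reshape(-1,2).round(1).tolist())
p=r.x;c,s=np.cos(p[2]),np.sin(p[2])
for n,l in dict(tong=(0,-.1),trayrear=(0,p[3]-.06),end=(0,.104)).items():print(n,p[0]+c*l[0]-s*l[1],p[1]+s*l[0]+c*l[1])
```

```text
[ 0.59990911 -0.05358506  0.14224538 -0.00909002] yaw deg 8.1500596796514
[[-0.2, 0.2], [-0.1, 0.3], [0.2, -0.1], [0.9, 0.1], [0.1, -0.1], [-0.2, 0.2], [-0.1, -1.5], [1.2, 0.6], [-0.5, -1.7], [-0.8, 0.9], [-0.1, -0.7], [-0.1, -0.4], [0.9, 0.5], [-0.6, 0.3]]
tong 0.6140857287781021 -0.15257508130892783
trayrear 0.6097037397618338 -0.12197728951965785
end 0.5851654305289189 0.049364554100216895
```

Slide origin is (0.600, −0.054), yaw 8.15°, with a fit under about 1.5 px. The tray sits at slide y = −9 mm, so its rear face is at −69 mm. I'll move to above the tongue at slide y = −97 mm with the fingers shut and the jaws across the slide, which keeps joint 6 well inside its range.

>>> {"name": "arm_command", "arguments": {
  "rows": "0.1485 0.1334 0 0.0451 -1;0.1485 0.1334 0 0.0451 -1;0.1485 0.1334 0 0.0451 -1;0.1485 0.1334 0 0.0451 -1;0.1485 0.1334 0 0.0451 -1;0.1485 0.1334 0 0.0451 -1;0.1485 0.1334 0 0.0451 -1;0.1485 0.1334 0 0.0451 -1;0.1485 0.1334 0 0.0451 -1;0.1485 0.1334 0 0.0451 -1;0.1485 0.1334 0 0.0451 -1;0.1485 0.1334 0 0.0451 -1;0.1485 0.1334 0 0.0451 -1;0.1485 0.1334 0 0.0451 -1;0.1485 0.1334 0 0.0451 -1;0 0 0 0 -1;0 0 0 0 -1;0 0 0 0 -1",
  "newtons": 30
}}

```text
time: 2.6
ee_pos: [0.6131, -0.1503, 0.2313]
ee_rot: [-2.059, -2.373, 0.001]
ft_force: [0.2, -0.9, -0.7]
opening: -0.0003
```

>>> {"name": "arm_command", "arguments": {
  "rows": "0.003 0.003 -0.15 0 -1;0 0 -0.2 0 -1;0 0 -0.2 0 -1;0 0 -0.15 0 -1;0 0 -0.1 0 -1;0 0 0 0 -1;0 0 0 0 -1"
}}

```text
time: 3.3
ee_pos: [0.6136, -0.15, 0.0719]
ee_rot: [-2.059, -2.372, 0.0]
ft_force: [0.6, -0.2, 0.5]
opening: 0.0004
```

Run:
```python
from h import *
a=shot("wrist");b=shot("top");s=shot("side")
c=cv2.resize(b[130:270,160:360],(560,392));d=cv2.resize(s[150:255,200:340],(560,420))
cv2.imwrite("pics/c2.png",cv2.resize(np.hstack([np.vstack([a[:392],c]),np.vstack([cv2.resize(s,(560,364)),d])]),(800,560)))
q=proj("wrist",[[.6097,-.122,.045],[.6137,-.1496,.03]]);print(q)
```

```text
[[276.66684933 201.64520273]
 [277.21770537 234.64471787]]
```

View pics/c2.png

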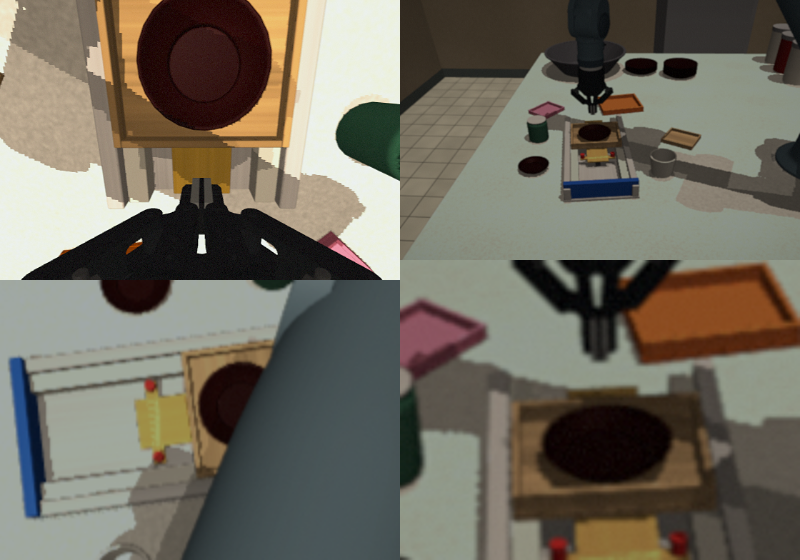

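Wrist view: the shut fingertips at (202,185) are centred on the tongue (173–230), clear behind the tray's rear wall at row 147. Pressing down now.

>>> {"name": "arm_command", "arguments": {
  "rows": "0 0 -0.1 0 -1;0 0 -0.08 0 -1;0 0 -0.04 0 -1;0 0 -0.03 0 -1;0 0 -0.02 0 -1;0 0 0 0 -1;0 0 0 0 -1"
}}

```text
time: 4.15
ee_pos: [0.6146, -0.1493, 0.0186]
ee_rot: [2.057, 2.374, 0.0]
ft_force: [-3.2, 0.1, 5.1]
opening: -0.0001
```

>>> {"name": "arm_command", "arguments": {
  "rows": "0 0 -0.01 0 -1;0 0 -0.008 0 -1;0 0 0 0 -1;0 0 0 0 -1"
}}

```text
time: 4.55
ee_pos: [0.6147, -0.1493, 0.0159]
ee_rot: [2.056, 2.373, 0.001]
ft_force: [-4.0, 1.6, 10.6]
opening: 0.0003
```

Run:
```python
from h import *
s=shot("side")
cv2.imwrite("pics/c3.png",cv2.resize(s[180:320,200:340],(560,560),interpolation=cv2.INTER_CUBIC))
print(ctrl.get_state()["ft_force"],ctrl.get_state()["ee_pos"])
```

```text
[-4.38889062  1.7557517  10.83184301] [ 0.61469381 -0.14932649  0.01588246]
```

View pics/c3.png

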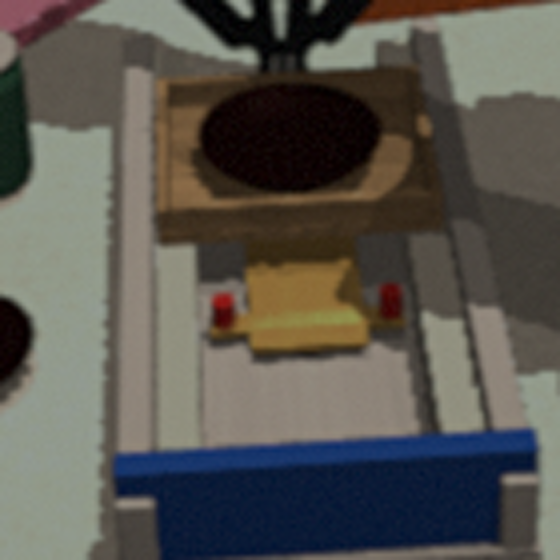

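The pins are down: 10.8 N, TCP z 15.9 mm, red pins at (222,310) and (391,300) sunken. Now pushing while holding the tongue down.

>>> {"name": "arm_command", "arguments": {
  "rows": "-0.0028 0.0198 0 0 -1;-0.0028 0.0198 0 0 -1;-0.0028 0.0198 0 0 -1;-0.0028 0.0198 0 0 -1;-0.0028 0.0198 0 0 -1;-0.0028 0.0198 0 0 -1;-0.0043 0.0297 0 0 -1;-0.0043 0.0297 0 0 -1;-0.0043 0.0297 0 0 -1;-0.0043 0.0297 0 0 -1"
}}

```text
time: 5.6
ee_pos: [0.6114, -0.1056, 0.0167]
ee_rot: [2.052, 2.364, -0.002]
ft_force: [1.7, -7.8, 5.4]
opening: 0.0001
```

>>> {"name": "arm_command", "arguments": {
  "rows": "-0.01 0.0297 -0.004 0 -1;-0.008 0.0297 -0.003 0 -1;-0.0043 0.0297 0 0 -1;-0.0043 0.0297 0 0 -1;-0.0043 0.0297 0 0 -1;-0.0043 0.0297 0 0 -1"
}}

```text
time: 6.2
ee_pos: [0.6057, -0.0708, 0.0163]
ee_rot: [2.051, 2.361, -0.001]
ft_force: [2.4, -9.7, 8.5]
opening: 0.0
```

>>> {"name": "arm_command", "arguments": {
  "rows": "-0.0053 0.0297 0 0 -1;-0.0053 0.0297 0 0 -1;-0.0053 0.0297 0 0 -1;-0.0053 0.0297 0 0 -1;-0.0043 0.0297 0 0 -1;-0.0043 0.0297 0 0 -1;-0.0043 0.0297 0 0 -1;-0.0043 0.0297 0 0 -1;-0.0043 0.0297 0 0 -1;-0.0043 0.0297 0 0 -1"
}}

```text
time: 7.2
ee_pos: [0.5966, -0.0111, 0.0163]
ee_rot: [2.051, 2.361, -0.0]
ft_force: [2.5, -10.8, 9.9]
opening: 0.0006
```

Run:
```python
from h import *
s=shot("side")
cv2.imwrite("pics/c4.png",cv2.resize(s[180:320,200:340],(560,560),interpolation=cv2.INTER_CUBIC))
```

```text
(no output)
```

View pics/c4.png

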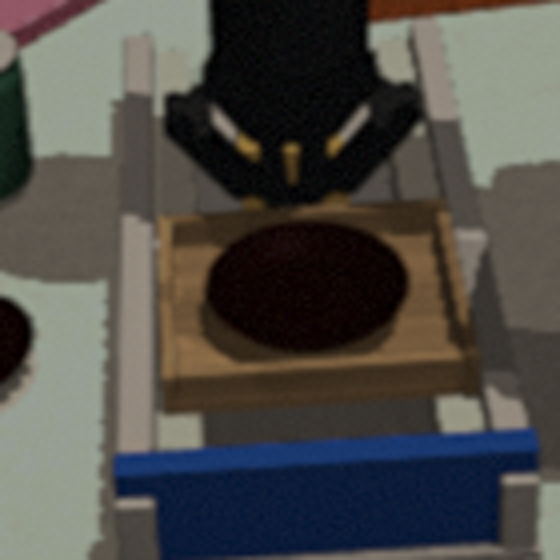

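The tray, front wall at rows 385–410, has passed over the pins and is approaching the blue stop, and the dish is steady. About 50 mm to go.

>>> {"name": "arm_command", "arguments": {
  "rows": "-0.0043 0.0297 0 0 -1;-0.0043 0.0297 0 0 -1;-0.0043 0.0297 0 0 -1;-0.0043 0.0297 0 0 -1;-0.0043 0.0297 0 0 -1;-0.0043 0.0297 0 0 -1;-0.0043 0.0297 0 0 -1;-0.0021 0.0149 0 0 -1"
}}

```text
time: 8.05
ee_pos: [0.5898, 0.0341, 0.016]
ee_rot: [2.051, 2.362, -0.0]
ft_force: [1.4, -11.3, 9.4]
opening: 0.0002
```

>>> {"name": "arm_command", "arguments": {
  "rows": "-0.0014 0.0099 0 0 -1;-0.0014 0.0099 0 0 -1;-0.0007 0.005 0 0 -1;0 0 0 0 -1"
}}

```text
time: 8.45
ee_pos: [0.5892, 0.0373, 0.016]
ee_rot: [2.051, 2.359, -0.004]
ft_force: [1.8, -14.6, 8.8]
opening: -0.0003
```

>>> {"name": "arm_command", "arguments": {
  "rows": "-0.0014 0.0099 0 0 -1;0 0 0 0 -1"
}}

```text
time: 8.65
ee_pos: [0.589, 0.0374, 0.016]
ee_rot: [2.051, 2.356, -0.008]
ft_force: [1.0, -20.2, 9.8]
opening: 0.0001
```

Run:
```python
from h import *
s=shot("side");t=shot("top")
cv2.imwrite("pics/c5.png",np.hstack([cv2.resize(a,(400,400),interpolation=cv2.INTER_CUBIC) for a in(s[200:320,220:340],t[150:250,160:260])]))
```

```text
(no output)
```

View pics/c5.png

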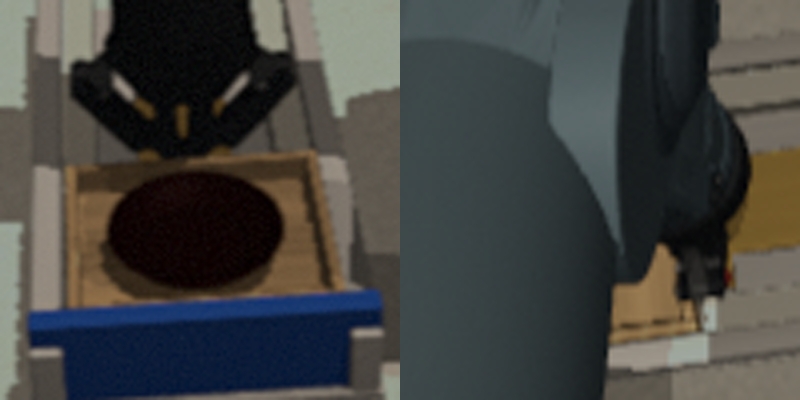

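The TCP stalled at the expected spot and the push rose to 20 N, with the tray front hidden behind the blue stop, so the tray is home. I'll back off with the tongue still held, then lift.

>>> {"name": "arm_command", "arguments": {
  "rows": "0.0021 -0.0149 0 0 -1;0.0021 -0.0149 0 0 -1;0.0021 -0.0149 0 0 -1;0.0014 -0.0099 0 0 -1;0 0 0 0 -1"
}}

```text
time: 9.25
ee_pos: [0.5892, 0.0367, 0.0158]
ee_rot: [2.054, 2.374, 0.016]
ft_force: [0.2, 7.9, 11.5]
opening: 0.0002
```

>>> {"name": "arm_command", "arguments": {
  "rows": "0.0021 -0.0149 0.004 0 -1;0.0021 -0.0149 0 0 -1;0 0 0 0 -1"
}}

```text
time: 9.55
ee_pos: [0.5891, 0.0302, 0.0159]
ee_rot: [2.055, 2.374, 0.012]
ft_force: [-0.1, 6.9, 9.9]
opening: -0.0003
```

>>> {"name": "arm_command", "arguments": {
  "rows": "0 0 0.02 0 -1;0 0 0.03 0 -1;0 0 0.04 0 -1;0 0 0.06 0 -1;0 0 0.1 0 -1;0 0 0.15 0 -1;0 0 0.2 0 -1;0 0 0.2 0 -1;-0.1 -0.2 0.1 0 -1;-0.1 -0.2 0 0 -1;-0.1 -0.2 0 0 -1;-0.1 -0.2 0 0 -1;-0.1 -0.2 0 0 -1;-0.1 -0.2 0 0 -1;-0.1 -0.2 0 0 -1;0 0 0 0 -1;0 0 0 0 -1"
}}

```text
time: 11.25
ee_pos: [0.4449, -0.2526, 0.1932]
ee_rot: [-2.06, -2.37, 0.0]
ft_force: [-0.4, 0.3, 0.8]
opening: 0.0001
```

Run:
```python
from h import *
s=shot("side");t=shot("top")
cv2.imwrite("pics/c6.png",np.hstack([cv2.resize(a,(400,400),interpolation=cv2.INTER_CUBIC) for a in(s[180:320,210:350],t[110:290,160:340])]))
st=ctrl.get_state();print(st["ft_force"],st["ee_pos"],st["time"])
for q in("tea_tin","cup","spare_dish"):
    print(q,[(np.round(np.array(d["centre"])*[560,420]).tolist(),round(d["conf"],2)) for d in ctrl.look_for(q,"top")])
```

```text
[0.06049801 0.23768833 0.54351737] [ 0.44586477 -0.25109254  0.1931402 ] 11.35
tea_tin [([297.0, 119.0], 0.84)]
cup [([222.0, 275.0], 0.96)]
spare_dish [([229.0, 127.0], 0.76), ([216.0, 220.0], 0.3)]
```

View pics/c6.png

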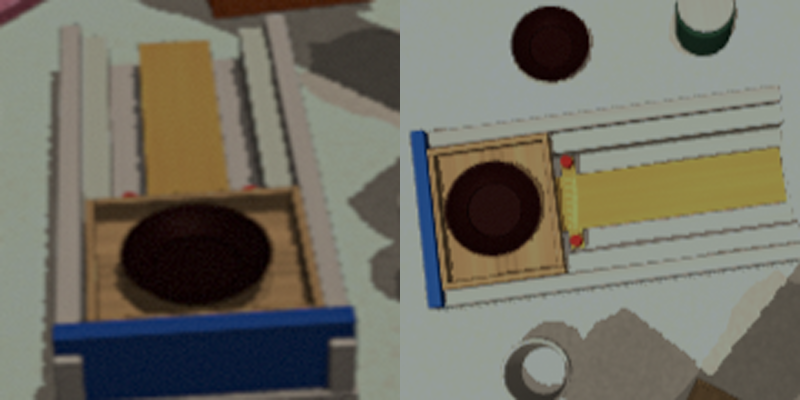

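The tray is against the blue stop. The pins at (567,160) and (577,240) are up behind it, the dish is in place, and the bystanders have not moved.

```bash
python3 -c "
from workcell import ctrl
print(ctrl.hand_in())"
```

```text
the job is handed in; nothing more can be done
None
```

The job is done and handed in at about 11.4 s on the robot's clock. I pressed the brass tongue fully down with the shut fingertips. Holding it at 5–11 N, I pushed the tray over the sunken pins to the blue end stop. There the hand stalled at the expected spot and the push force rose to 20 N. I then backed off about 7 mm with the tongue still held, and lifted clear.

The last pictures show the tray against the stop with the dish flat in it, and both red pins up behind it. The tea tin, cup and spare dish were found within 1–3 px of where they started, which is detector noise. The hand was free, with under 1 N on the wrist.

No check failed. The low-confidence second "spare dish" hit (0.30) is almost certainly the dish in the tray.

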